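# Home the ring gear in its stay-locked case

### The arm

A 6-joint arm with a two-finger parallel gripper is mounted at the origin on the work surface. World frame = base frame: x ahead of the robot, y to its left, z up, the work surface at z = 0. Lengths are in mm, angles in rad, forces in N, time in s.
With the tool pointing down it reaches from about 300 to 1000 mm from the base axis. Payload 5.1 kg.
Tool frame: the origin (TCP) lies at the very end of the fingers, on their centre line; the grasp point (between the pads) lies 19 mm behind it; z points along the fingers, y is the line along which they close (so a half turn about z gives the same grasp; the last joint's range is limited). The gripper opens to 95 mm and grips with 3 to 60 N. Pads are 20 mm wide; open, the fingers measure 119 mm over their backs; the gripper's body (75 mm by 180 mm) begins 59 mm behind the grasp point.
Start: joints at [-1.288, 0.124, 1.65, -0, 1.367, -0.083], TCP at [232.47, -606.994, 214.656] pointing down, gripper open.
Joint ranges: [-2.61, 2.61], [-1.02, 2.33], [0.03, 2.71], [-1.35, 4.49], [0.32, 2.68], [-2.91, 2.91]. Speed limits (rad/s): [2.57, 2.57, 3.14, 3.14, 3.14, 3.14].

### API

Orientations are given as a unit quaternion [w, x, y, z].
In Python, from rig import r gives the robot as it stands.
- The arm moves only by the tool drive_tool, never from a script. Its arguments are lists of equal length, an entry for each row: "travel": the shift along the world's x, y, z scaled (see below), a list of three; "spin": the turn about the world's z scaled (see below); "claw": the closure, from 0 (fully open) to 1 (shut). In form: {"travel": [[tx, ty, tz], ...], "spin": [spin, ...], "claw": [claw, ...]}. A call has 1 to 5 rows; each row is the pose to reach, as a shift and turn from the pose commanded when the call began, turning the shorter way round; what a row does not reach only later rows make up. The controller multiplies each number of a shift by 0.75 m and each number of a turn by pi rad. A row lasts 1/8 s, in which the tool goes at most 62.5 mm and 10.7 degrees, less where a joint would pass 70% of its speed; a pose out of reach is approached as far as the arm can. A call with a number of a shift or a turn outside -1 to 1 is refused whole. A call with a gripper value outside its range is refused whole. The fingers move at their own pace and stop on an object; "squeeze" is the grip in N (left out, the last holds). Time passes only in rows, so rows that repeat a pose let the fingers close. It gives the time, the measured TCP pose, the force, the opening and the grip force at its end, in the units of the state.
- r.get_state(): the state, without advancing time (a new reading comes with each control period).
- r.snapshot(name): name is "scene" or "top"; returns the picture (400x640x3 uint8, red, green, blue); there is no depth.
- r.camera_params(name): a dict with "K" (3x3 intrinsics, pixels), "cam_to_world" (4x4, takes a point from camera to world coordinates). Camera axes: x right, y up, looking along -z (the intrinsics and any distortion apply to the point x, -y, -z); pixel columns grow to the right and rows downward; lengths in mm; the calibration is good to about 2 mm. A picture is of the moment at which its call begins. camera_params takes no time and is no camera call.
- r.close_job(): hands the job in; it is judged then, once.
The state is a dict: "time_s": time; "joint_pos": joint angles; "qvel": joint speeds; "effort": joint torques, N m; "eef_pos": TCP position; "tool_rot": TCP orientation; "wrist_force": force on the tool from outside, world axes, zero at the start; "moment": the same for the moment, N m; "grip_width": finger opening in mm; "grip_force": force on a finger pad.
Only numpy, scipy, OpenCV 4.12 (cv2) and the standard library are available. Lean on these libraries where they do the work, as an engineer would, in place of code of your own. Each camera call takes 0.05 s, during which the arm holds its last target. There are 200 camera calls.

### The job

Open the gear case by its bar handle until the folding stay at the end snaps past straight and locks, then draw the ring gear inside toward the robot until it rests against the near end wall. Then fold the stay's knee back through straight (this lifts the lid slightly) and lower the lid gently until it is fully shut, leaving the gears on the counter where they are.

Things in the scene. Friction and masses are not known exactly. Their poses are not given: they have to be found in the camera images.
- case: Fixed grey open-topped steel case, 230 (x) x 170 (y) x 60 mm high, walls and floor 5 mm. Origin: centre of its underside. Its -x end wall is the near end wall (towards the robot), its +y rim carries the lid hinge, its +x end carries the folding stay outside the wall. Inside: 220 x 160 mm.
- hinge (a point): Middle of the lid's hinge axis, which runs along the case's x on the +y rim at 60 mm height. Axes as the case.
- lid (a joint): Lid angle, rad: 0 shut, grows as the free (-y) edge goes up; 1.54 is the most the stay allows, about 1.49 when locked. Aluminium lid 230 x 170 x 5 mm, 0.42 kg. Stiff hinge (about 0.36 N m friction), so an unlocked lid mostly stays where it is left; about 2 to 6 N up or down at the bar moves it.
- bar (a point): Middle of the lid's round bar handle, 14 mm thick, 110 mm long, parallel to the hinge, 215 mm from the hinge axis, 45 mm out from the lid's free edge (on two 14 mm arms, 96 mm clear between them); moves with the lid. Shut, it lies 67 mm above the counter outside the case; upright it is on top, about 275 mm up.
- knee (a joint): Knee of the folding stay (two 80 mm steel links, outside the case's +x end wall, case pivot 100 mm from the hinge line, lid pivot 100 mm from it), rad: 0 folded with the lid shut, 2.79 straight, 3.1 to 3.19 locked past straight on its stop. A light spring urges it to lock: let go above about 2.1 it snaps back into the lock; pushed below about 1.9 it stays folded.
- pin (a point): Middle of the free part of the round steel push pin on the knee, 18 mm thick, axis along the case's x, about 38 mm free beyond the outer link. Locked, it stands about 63 mm to -y of the hinge line and 49 mm above it; it folds toward +y and down (about 45 degrees) toward the hinge, taking 4 to 12 N over some 50 mm.
- ring: Loose ring gear of dull zinced steel, lying flat in the case: 110 mm outside, bore 80 mm (72 mm inside the teeth), 14 mm thick, about 0.24 kg. Origin: centre of its underside. Touching the near end wall its origin is at -55 mm along the case's x. It slides on the case floor with 1 to 2 N when drawn from within the bore; pressed on top it is slippery.
- sun: Brass sun gear standing flat on the counter, 66 mm across, 32 mm high, origin centre of underside. Leave alone.
- planet0: Grey nylon planet gear lying on the counter, 74 mm across, 22 mm thick, origin centre of underside. Leave alone.
- planet1: Grey nylon planet gear lying on the counter, 74 mm across, 22 mm thick, origin centre of underside. Leave alone.
- planet2: Grey nylon planet gear lying on the counter, 74 mm across, 22 mm thick, origin centre of underside. Leave alone.

How it is judged:
By the outcome, as a careful person would: the job done as asked, in the order asked, and still so for the second after the job is handed in, with the robot touching nothing.
It also fails if it takes over 67 s, if anything falls off the work surface, if the arm or the gripper's body presses on something with over 40 N, if the wrist force passes 120 N, or if a joint passes its speed limit or range.

## Working session

There is one attempt and no reset: what is moved stays moved. The work goes in short steps, Python scripts to look and compute and a tool call to move; the robot and the scene stay as the last step left them, time stands still between calls to the robot, and variables do not carry over. Pictures are saved under pics/ and viewed, at most 10 in all, crops included, and the job is handed in when it is done.

Besides the shell and the picture viewer there is one more tool, called after "Emit:" as name([rows], argument=value, ...), one row to a line, values as JSON. drive_tool: Moves the arm, as the interface text tells. Shifts and turns lie within -1 to 1; 1 stands for 0.75 m of shift or pi rad of turn. Its arguments: {"type":"object","properties":{"travel":{"type":"array","items":{"type":"array","items":{"type":"number","minimum":-1,"maximum":1}}},"spin":{"type":"array","items":{"type":"number","minimum":-1,"maximum":1}},"claw":{"type":"array","items":{"type":"number"}},"squeeze":{"type":"number"}},"required":["travel","spin","claw"]}

```bash
mkdir -p pics; cat > h.py <<'E'
import numpy as np, cv2
from rig import r
def snap(n,f):
    im=r.snapshot(n); cv2.imwrite('pics/'+f,cv2.cvtColor(im,cv2.COLOR_RGB2BGR)); return im
def proj(n,P):
    c=r.camera_params(n);K=np.array(c['K']);T=np.linalg.inv(np.array(c['cam_to_world']))
    p=(T@np.append(P,1))[:3]; q=K@np.array([p[0],-p[1],-p[2]]); return q[:2]/q[2]
def back(n,u,v,z):
    c=r.camera_params(n);K=np.array(c['K']);T=np.array(c['cam_to_world'])
    d=np.linalg.inv(K)@np.array([u,v,1]); d=T[:3,:3]@np.array([d[0],-d[1],-d[2]]); o=T[:3,3]
    return o+d*(z-o[2])/d[2]
E
python3 - <<'E'
from h import *
snap('scene','s0.png');snap('top','t0.png')
for n in('scene','top'):
    c=r.camera_params(n);print({k:np.round(v,3).tolist() if not isinstance(v,str) else v for k,v in c.items()})
print(r.get_state())
E
```

```text
{'K': [[509.708, 0.0, 316.993], [0.0, 509.708, 198.266], [0.0, 0.0, 1.0]], 'cam_to_world': [[0.849, -0.355, 0.392, 1141.011], [0.529, 0.584, -0.616, -937.844], [-0.01, 0.73, 0.683, 1080.719], [0.0, 0.0, 0.0, 1.0]]}
{'K': [[418.364, 0.0, 317.496], [0.0, 418.364, 208.988], [0.0, 0.0, 1.0]], 'cam_to_world': [[0.01, 0.992, -0.129, 421.837], [-1.0, 0.012, 0.016, -13.877], [0.017, 0.129, 0.991, 1037.846], [0.0, 0.0, 0.0, 1.0]]}
{'time_s': 0.1, 'joint_pos': array([-1.28760179e+00,  1.24447640e-01,  1.65149951e+00, -6.41529735e-06,
        1.36751432e+00, -8.25903268e-02]), 'qvel': array([ 0.00102389, -0.00049029, -0.00450076, -0.00198463, -0.00185838,
        0.00047937]), 'effort': array([ 3.52751795e-04, -4.18883622e+01, -3.61095822e+01,  7.77575327e-02,
        4.62130818e-02, -6.91122432e-05]), 'eef_pos': array([ 232.31081919, -606.45816568,  213.52737972]), 'tool_rot': array([-9.29397596e-04,  9.83321200e-01,  1.81875080e-01, -9.66912730e-05]), 'wrist_force': array([-1.05055397,  0.20419858,  0.17909801]), 'moment': array([ 0.0007338 ,  0.00224672, -0.00115577]), 'grip_force': 0.0, 'grip_width': 95.16253841306882}
```

View pics/t0.png

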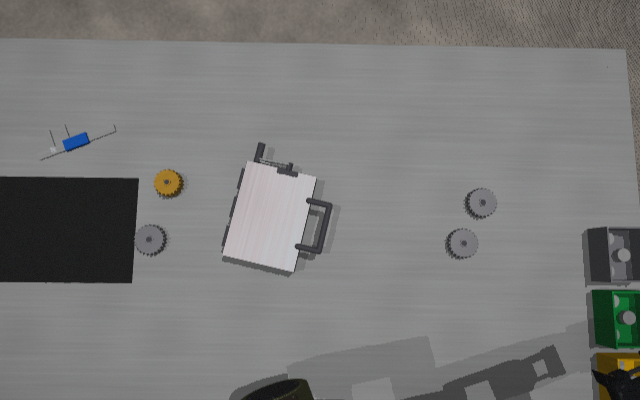

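View pics/s0.png

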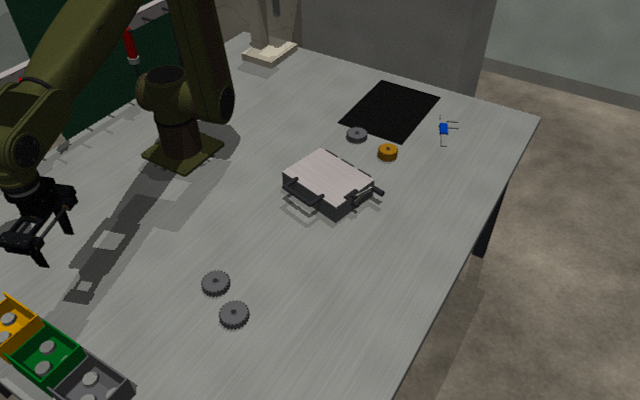

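The top view shows the lid at about (222-317, 161-273) and the bar on the right at (325,227). The pin is at the top left (260,150). The gears are well clear of the case. I'll enlarge this region.

```bash
python3 - <<'E'
import cv2
a=cv2.imread('pics/t0.png')[130:285,205:350]
cv2.imwrite('pics/c0.png',cv2.resize(a,None,fx=3.8,fy=3.8,interpolation=cv2.INTER_CUBIC))
E
```

```text
(no output)
```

View pics/c0.png

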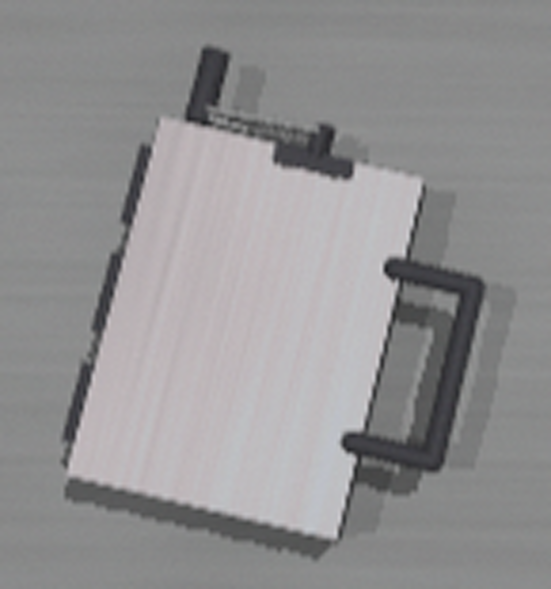

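The crop shows the lid-top corners at (160,118), (425,182), (340,540) and (68,478). The bar runs (472,285) to (432,460), and the pin runs (213,52) to (200,115).

```bash
python3 - <<'E'
from h import *
def b(x,y,z): return back('top',205+x/3.8,130+y/3.8,z)
A,B,C,D=[b(*p,65) for p in((160,118),(425,182),(340,540),(68,478))]
for p in(A,B,C,D): print(p.round(1))
print('sizes',[np.linalg.norm(d).round(1) for d in(A-D,B-C,B-A,C-D)])
u=(A-D+B-C); th=np.arctan2(u[1],u[0]);v=(A-B+D-C);print('yaw',th,np.arctan2(v[1],v[0])-np.pi/2)
c=(A+B+C+D)/4; print('c',c)
e1,e2=b(472,285,67),b(432,460,67);print('bar',e1,e2,(e1+e2)/2,np.linalg.norm(e1-e2),np.arctan2(*(e1-e2)[1::-1]))
yaw=th;ex=np.array([np.cos(yaw),np.sin(yaw),0]);ey=np.array([-ex[1],ex[0],0])
print('bar pred',c-130*ey, 'pin',b(213,52,50),b(200,115,50))
q=(e1+e2)/2-c;print(q@ex,q@ey)
E
```

```text
[661.4 138.7  65. ]
[622.8 -27.2  65. ]
[401.7  22.   65. ]
[437.4 187.3  65. ]
sizes [np.float64(229.2), np.float64(226.5), np.float64(170.4), np.float64(169.1)]
yaw -0.21638669113869732 -0.22024018324859673
c [530.82391052  80.20557702  65.        ]
bar [558.10457129 -56.83547669  67.        ] [450.38309323 -33.144721    67.        ] [504.24383226 -44.99009885  67.        ] 110.29582376431888 -0.21647973701377016
bar pred [502.91265218 -46.76277202  65.        ] pin [708.63492338 108.68945598  50.        ] [667.36480822 115.81167184  50.        ]
0.9195399875328456 -127.98285925541565
```

Emit:
drive_tool([
  [0.362,0.748,-0.066],
  [0.362,0.748,-0.066],
  [0.362,0.748,-0.066],
  [0.362,0.748,-0.066],
  [0.362,0.748,-0.066],
], spin=[-0.1856,-0.1856,-0.1856,-0.1856,-0.1856], claw=[0.3,0.3,0.3,0.3,0.3], squeeze=10)

```text
time_s: 0.72
eef_pos: [368.2, -325.1, 189.4]
tool_rot: [-0.0, 0.994, -0.109, -0.0]
wrist_force: [1.0, -0.3, 0.2]
grip_width: 66.6
grip_force: 0.0
```

Emit:
drive_tool([
  [0.181,0.3727,-0.032],
  [0.181,0.3727,-0.032],
  [0.181,0.3727,-0.032],
  [0.181,0.3727,-0.032],
  [0.181,0.3727,-0.032],
], spin=[0,0,0,0,0], claw=[0.5,0.5,0.5,0.5,0.5])

```text
time_s: 1.35
eef_pos: [504.0, -45.6, 165.6]
tool_rot: [0.0, 0.994, -0.108, 0.0]
wrist_force: [1.3, 0.5, 0.4]
grip_width: 47.9
grip_force: 0.0
```

```bash
python3 - <<'E'
from h import *
snap('top','t1.png');s=r.get_state();print(s['eef_pos'],s['tool_rot'],s['wrist_force'])
a=cv2.imread('pics/t1.png')[130:285,205:350]
b=snap('scene','s1.png');b=cv2.imread('pics/s1.png')[70:270,220:420]
cv2.imwrite('pics/c1.png',np.hstack([cv2.resize(a,(375,400)),cv2.resize(b,(400,400))]))
E
```

```text
[505.62252896 -39.59058767 164.96024146] [-2.49396186e-03  9.94384013e-01 -1.05802667e-01  9.88744153e-05] [-1.78458004  3.7110554  -1.14806111]
```

View pics/c1.png

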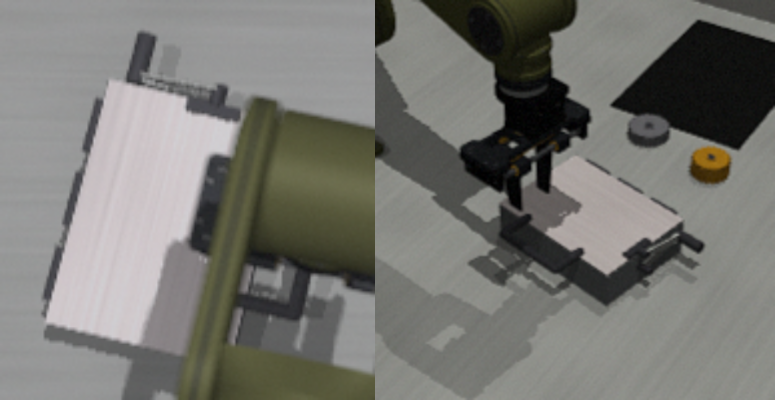

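The gripper is over the bar with its long side along the case's y, as planned. Now I descend and grip.

Emit:
drive_tool([
  [0,0,-0.06],
  [0,0,-0.11],
  [0,0,-0.156],
  [0,0,-0.156],
  [0,0,-0.156],
], spin=[0,0,0,0,0], claw=[0.6,0.6,0.6,0.7,1])

```text
time_s: 2.08
eef_pos: [504.4, -48.1, 50.2]
tool_rot: [0.0, 0.994, -0.109, 0.001]
wrist_force: [0.3, 0.9, 1.1]
grip_width: 23.5
grip_force: 0.0
```

Emit:
drive_tool([
  [0,0,0],
  [0,0,0],
  [0,0,0],
], spin=[0,0,0], claw=[1,1,1], squeeze=15)

```text
time_s: 2.45
eef_pos: [505.6, -44.7, 50.8]
tool_rot: [-0.003, 0.994, -0.109, 0.002]
wrist_force: [3.3, 12.0, -2.2]
grip_width: 13.6
grip_force: 15.0
```

```bash
cat > arc.py <<'E'
import sys,numpy as np
# world bar offset; args: current th, then target ths ; prints scaled travel from current commanded pose
th=list(map(float,sys.argv[1:]));ey=np.array([.2153,.9765])
def p(t):
    y=-215*np.cos(t)+7*np.sin(t);z=215*np.sin(t)+7*np.cos(t);return np.array([*(ey*y),z])
for t in th: print(t,((p(t)-p(th[0]))/750).round(4).tolist(),(np.array([549.1,163.2,60])+p(t)-[0,0,19]).round(1))
E
python3 arc.py 0 .1 .2 .3 .4 .5;python3 arc.py .5 .62 .74 .86 .98 1.1;python3 arc.py 1.1 1.2 1.3 1.4 1.5 1.56
```

```text
0.0 [0.0, 0.0, 0.0] [502.8 -46.7  48. ]
0.1 [0.0005, 0.0023, 0.0286] [503.2 -45.   69.4]
0.2 [0.0016, 0.0074, 0.0568] [504.  -41.2  90.6]
0.3 [0.0034, 0.0152, 0.0843] [505.3 -35.4 111.2]
0.4 [0.0057, 0.0256, 0.1109] [507.1 -27.5 131.2]
0.5 [0.0085, 0.0386, 0.1363] [509.2 -17.8 150.2]
0.5 [0.0, 0.0, 0.0] [509.2 -17.8 150.2]
0.62 [0.0041, 0.0188, 0.0285] [512.3  -3.7 171.6]
0.74 [0.009, 0.0407, 0.0546] [515.9  12.8 191.1]
0.86 [0.0145, 0.0656, 0.0777] [520.   31.4 208.5]
0.98 [0.0205, 0.0929, 0.0976] [524.6  51.9 223.5]
1.1 [0.027, 0.1224, 0.1141] [529.4  74.1 235.8]
1.1 [0.0, 0.0, 0.0] [529.4  74.1 235.8]
1.2 [0.0057, 0.0259, 0.0109] [533.7  93.5 243.9]
1.3 [0.0116, 0.0528, 0.019] [538.2 113.6 250. ]
1.4 [0.0177, 0.0803, 0.0244] [542.7 134.3 254.1]
1.5 [0.0238, 0.1081, 0.0269] [547.3 155.2 256. ]
1.56 [0.0275, 0.1249, 0.027] [550.1 167.8 256.1]
```

Emit:
drive_tool([
  [0.0005,0.003,0.028],
  [0.0016,0.009,0.056],
  [0.0034,0.0165,0.084],
  [0.0057,0.0269,0.11],
  [0.0085,0.04,0.136],
], spin=[0,0,0,0,0], claw=[1,1,1,1,1])

```text
time_s: 3.08
eef_pos: [511.6, -14.9, 152.1]
tool_rot: [-0.003, 0.994, -0.109, 0.002]
wrist_force: [8.1, 11.1, -11.5]
grip_width: 14.0
grip_force: 15.0
```

Emit:
drive_tool([
  [0.005,0.02,0.0285],
  [0.01,0.0425,0.0546],
  [0.0155,0.0675,0.0777],
  [0.0215,0.095,0.0976],
  [0.028,0.1245,0.1141],
], spin=[0,0,0,0,0], claw=[1,1,1,1,1])

```text
time_s: 3.7
eef_pos: [532.1, 75.3, 240.1]
tool_rot: [0.002, 0.994, -0.109, 0.002]
wrist_force: [1.4, -3.1, 1.1]
grip_width: 13.1
grip_force: 15.0
```

Emit:
drive_tool([
  [0.0057,0.0259,0.0109],
  [0.0116,0.0528,0.019],
  [0.0177,0.0803,0.0244],
  [0.0218,0.099,0.0262],
  [0.0238,0.1081,0.0265],
], spin=[0,0,0,0,0], claw=[1,1,1,1,1])

```text
time_s: 4.32
eef_pos: [550.8, 158.3, 258.5]
tool_rot: [-0.001, 0.994, -0.108, 0.003]
wrist_force: [5.6, -1.8, 6.8]
grip_width: 13.3
grip_force: 15.0
```

```bash
python3 - <<'E'
from h import *
snap('top','t2.png');s=r.get_state();print(s['eef_pos'],s['wrist_force'])
a=cv2.imread('pics/t2.png')[110:290,180:350]
b=snap('scene','s2.png');b=cv2.imread('pics/s2.png')[40:240,260:460]
cv2.imwrite('pics/c2.png',np.hstack([cv2.resize(a,(375,400)),cv2.resize(b,(400,400))]))
E
```

```text
[550.96969043 158.97096544 258.38389004] [5.82605178 0.8522118  5.86315888]
```

View pics/c2.png

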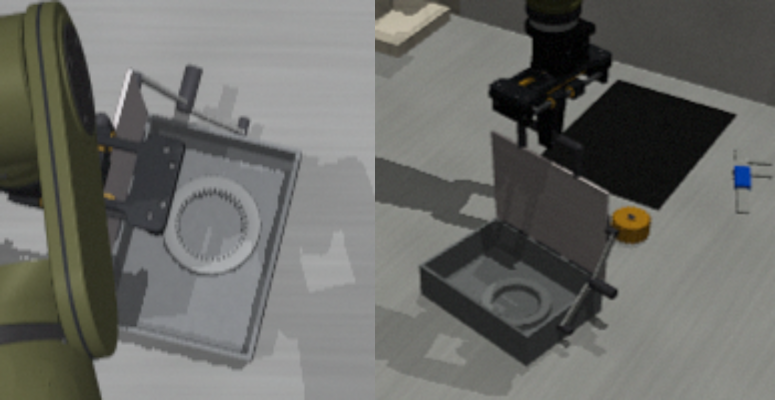

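The lid is nearly upright and the stay looks straight or close to it. The ring is at about crop (212,225). I'll press on to the stop.

Emit:
drive_tool([
  [0.001,0.005,0],
  [0.002,0.01,0],
  [0.003,0.015,0],
  [0.003,0.015,0],
], spin=[0,0,0,0], claw=[1,1,1,1])

```text
time_s: 4.92
eef_pos: [552.7, 166.1, 258.3]
tool_rot: [0.003, 0.994, -0.109, 0.002]
wrist_force: [3.2, -11.4, 7.1]
grip_width: 13.7
grip_force: 15.0
```

```bash
python3 - <<'E'
from h import *
snap('top','t3.png');s=r.get_state();print(s['eef_pos'],s['wrist_force'])
a=cv2.imread('pics/t3.png')[110:290,180:350]
b=snap('scene','s3.png');b=cv2.imread('pics/s3.png')[40:240,260:460]
cv2.imwrite('pics/c3.png',np.hstack([cv2.resize(a,(375,400)),cv2.resize(b,(400,400))]))
E
```

```text
[552.63419498 166.05914269 258.2651662 ] [ 4.19758824 -9.89883093  6.78895503]
```

View pics/c3.png

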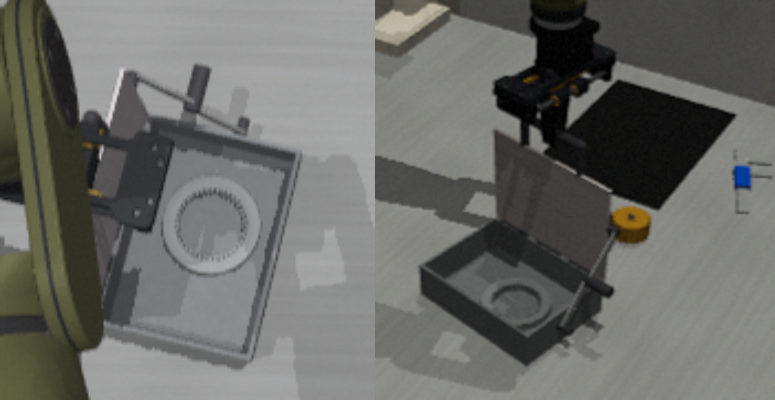

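```bash
cat >> h.py <<'E'
ex=np.array([.9765,-.2153,0]);ey=np.array([.2153,.9765,0]);C0=np.array([530.8,80.5,0])
def case(p): q=np.asarray(p)-C0;return np.round([q@ex,q@ey,q[2]],1)
def world(x,y,z): return (C0+x*ex+y*ey+[0,0,z]).round(1)
E
python3 - <<'E'
from h import *
def b(x,y,z): return back('top',180+x*170/375,110+y*.45,z)
print('ring',case(b(212,226,19)),[case(b(*p,19)) for p in((162,222),(262,228),(215,175),(208,276))])
print('pin',case(b(200,68,109)),case(b(193,108,109)))
for n,p in(('locked',(167,22,109)),('straight',(167,40,105))): print(n,proj('top',world(*p)),proj('scene',world(*p)))
print('eef case',case(r.get_state()['eef_pos']))
E
```

```text
ring [17.6 -5.7 19. ] [array([ 9.3, 49.3, 19. ]), array([ 28. , -60.3,  19. ]), array([73.7,  4.5, 19. ]), array([-37. , -14.5,  19. ])]
pin [164.5  35.4 109. ] [122.   32.4 109. ]
locked [276.65427504 140.88703631] [374.84307673 186.3828411 ]
straight [269.14718914 139.63325873] [378.76334387 184.40562475]
eef case [  2.9  88.2 258.3]
```

Emit:
drive_tool([
  [-0.001,-0.005,0],
  [-0.001,-0.005,0],
  [-0.001,-0.005,0],
  [-0.001,-0.005,0],
], spin=[0,0,0,0], claw=[0.7,0.7,0.7,0.7])

```text
time_s: 5.52
eef_pos: [549.8, 164.8, 255.6]
tool_rot: [-0.0, 0.994, -0.108, -0.001]
wrist_force: [-0.0, -0.6, -0.7]
grip_width: 28.6
grip_force: 0.2
```

```bash
python3 - <<'E'
from h import *
snap('top','t4.png');s=r.get_state();print(s['eef_pos'],s['wrist_force'])
a=cv2.imread('pics/t4.png')[110:290,180:350]
b=snap('scene','s4.png');b=cv2.imread('pics/s4.png')[40:240,260:460]
cv2.imwrite('pics/c4.png',np.hstack([cv2.resize(a,(375,400)),cv2.resize(b,(400,400))]))
E
```

```text
[549.96131445 164.74365975 255.76555401] [ 0.92325535 -0.82254308 -0.05807164]
```

View pics/c4.png

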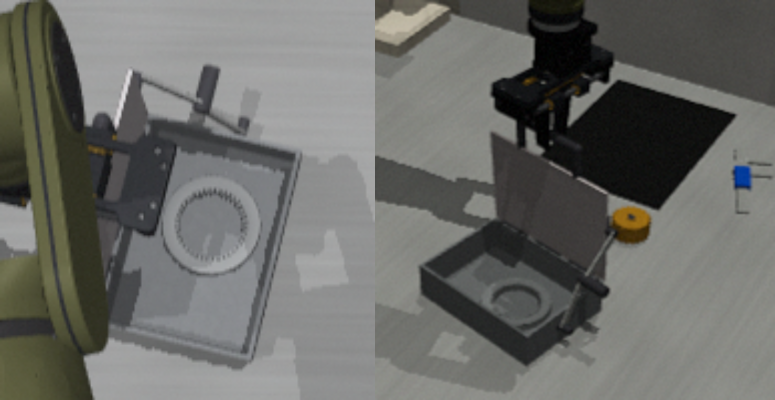

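The pin tip is at crop (212,68), which is full-image (276,141). That matches the predicted locked position (276.7,140.9), and the scene view agrees, so the stay is locked. The ring is at case (18,-5.5). Retreating to it.

Emit:
drive_tool([
  [0,0,0.06],
  [0,0,0.08],
  [-0.0207,-0.06,0.08],
  [-0.0207,-0.121,0.08],
  [-0.0207,-0.121,0.08],
], spin=[0,0,0.0594,0.1188,0.178], claw=[0.7,0.7,0.7,1,1])

```text
time_s: 6.25
eef_pos: [534.7, 71.4, 316.1]
tool_rot: [0.0, 0.985, 0.171, 0.0]
wrist_force: [0.3, 0.7, 0.2]
grip_width: 13.9
grip_force: 0.0
```

Emit:
drive_tool([
  [0,0,0],
  [0,0,0],
  [0,0,0],
  [0,0,-0.07],
  [0,0,-0.15],
], spin=[0.0594,0.1188,0.178,0.237,0.2965], claw=[1,1,1,1,1])

```text
time_s: 6.88
eef_pos: [535.8, 73.7, 203.8]
tool_rot: [0.001, 0.802, 0.597, 0.002]
wrist_force: [0.1, -0.1, -0.2]
grip_width: 0.8
grip_force: 0.0
```

Emit:
drive_tool([
  [-0.001,0,-0.08],
  [-0.001,0,-0.16],
  [-0.001,0,-0.22],
  [-0.001,0,-0.256],
  [-0.001,0,-0.256],
], spin=[0.024,0.024,0.024,0.024,0.024], claw=[1,1,1,1,1])

```text
time_s: 7.5
eef_pos: [531.4, 73.6, 8.9]
tool_rot: [-0.002, 0.781, 0.624, -0.002]
wrist_force: [-0.1, -0.1, 1.2]
grip_width: 0.6
grip_force: 0.0
```

```bash
python3 - <<'E'
from h import *
print(case(r.get_state()['eef_pos']),((world(-78,-5,11)-world(5,-5.5,11))/750).round(4))
E
```

```text
[ 2.1 -6.6  8.9] [-0.1079  0.0244  0.    ]
```

Emit:
drive_tool([
  [-0.02,0.0045,0],
  [-0.042,0.0095,0],
  [-0.064,0.0145,0],
  [-0.086,0.0195,0],
  [-0.1,0.0225,0],
], spin=[0,0,0,0,0], claw=[1,1,1,1,1])

```text
time_s: 8.12
eef_pos: [458.7, 90.8, 12.7]
tool_rot: [0.001, 0.781, 0.625, 0.001]
wrist_force: [2.4, -0.1, 2.4]
grip_width: 0.5
grip_force: 1.4
```

Emit:
drive_tool([
  [-0.004,0.0008,0],
  [-0.008,0.0016,0],
  [-0.01,0.002,0],
  [-0.01,0.002,0],
], spin=[0,0,0,0], claw=[1,1,1,1])

```text
time_s: 8.62
eef_pos: [451.8, 91.9, 11.9]
tool_rot: [0.0, 0.781, 0.624, 0.0]
wrist_force: [2.6, -0.3, 1.4]
grip_width: 0.5
grip_force: 1.3
```

Emit:
drive_tool([
  [-0.003,0.0007,0],
  [-0.006,0.0013,0],
  [-0.009,0.002,0],
  [-0.009,0.002,0],
], spin=[0,0,0,0], claw=[1,1,1,1])

```text
time_s: 9.12
eef_pos: [444.4, 93.5, 11.7]
tool_rot: [-0.0, 0.781, 0.624, -0.0]
wrist_force: [2.9, -0.2, 1.3]
grip_width: 0.4
grip_force: 1.0
```

Emit:
drive_tool([
  [-0.003,0.0007,0],
  [-0.006,0.0013,0],
  [-0.009,0.002,0],
  [-0.009,0.002,0],
], spin=[0,0,0,0], claw=[1,1,1,1])

```text
time_s: 9.62
eef_pos: [441.3, 94.0, 12.4]
tool_rot: [0.003, 0.781, 0.625, 0.003]
wrist_force: [13.4, -4.3, -6.9]
grip_width: 0.5
grip_force: 6.3
```

```bash
python3 - <<'E'
from h import *
s=r.get_state();print(case(s['eef_pos']),s['wrist_force'],proj('top',world(-55,-5,19)))
snap('top','t5.png');a=cv2.imread('pics/t5.png')[150:290,190:330]
b=snap('scene','s5.png');b=cv2.imread('pics/s5.png')[90:230,260:400]
cv2.imwrite('pics/c5.png',np.hstack([cv2.resize(a,(400,400)),cv2.resize(b,(400,400))]))
E
```

```text
[-90.4  -6.1  12.4] [13.44205721 -4.27289041 -6.90791338] [268.6957849 240.5270617]
```

View pics/c5.png

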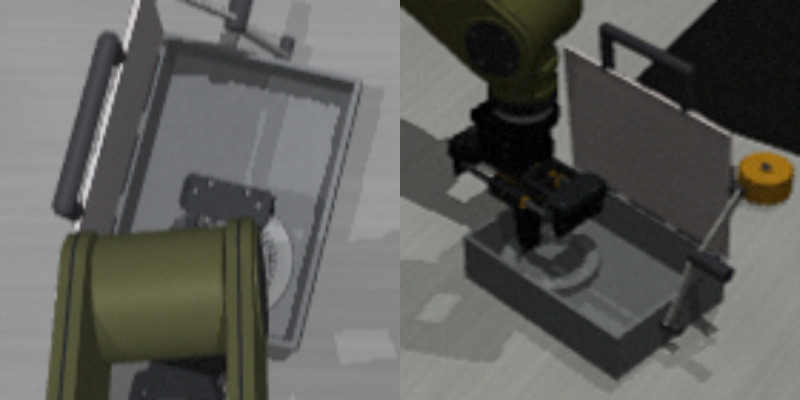

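The push force rose to 13 N and the scene crop shows the ring at the near wall, beside the fingers. I'll back off and lift, then check from above.

Emit:
drive_tool([
  [0.014,-0.003,0],
  [0.02,-0.0045,0.04],
  [0.02,-0.0045,0.12],
  [0.02,-0.0045,0.2],
  [0.02,-0.0045,0.28],
], spin=[0,0,0,0,0], claw=[1,1,1,1,1])

```text
time_s: 10.35
eef_pos: [451.7, 91.7, 222.6]
tool_rot: [-0.001, 0.781, 0.624, -0.001]
wrist_force: [0.7, 0.4, -0.2]
grip_width: 0.5
grip_force: 0.0
```

Emit:
drive_tool([
  [0,0,0.03],
  [0.07,0,0.03],
  [0.14,0,0.03],
  [0.21,0,0.03],
  [0.28,-0.015,0.03],
], spin=[-0.0594,-0.1188,-0.178,-0.237,-0.2965], claw=[0.85,0.85,0.85,0.85,0.85])

```text
time_s: 10.98
eef_pos: [663.6, 81.0, 242.7]
tool_rot: [-0.001, 0.979, 0.205, -0.002]
wrist_force: [-0.3, -0.3, -0.2]
grip_width: 14.4
grip_force: 0.0
```

```bash
python3 - <<'E'
from h import *
s=r.get_state();print(case(s['eef_pos']),s['eef_pos'],s['wrist_force'],s['tool_rot'],s['grip_width'])
for n in('top','scene'): print(n,[proj(n,world(x,y,19)).round(0).tolist() for x,y in((-110,-6),(0,-6),(-55,49),(-55,-61))])
print(world(163,22,0))
b=snap('scene','s6.png');b=b[90:260,240:440,::-1]
snap('top','t6.png');a=cv2.imread('pics/t6.png')[150:290,190:330]
cv2.imwrite('pics/c6.png',np.hstack([cv2.resize(a,(400,400)),cv2.resize(b,(400,340)).copy() if 0 else cv2.copyMakeBorder(cv2.resize(b,(400,340)),0,60,0,0,0)]))
E
```

```text
[129.6  29.1 242.7] [663.63963535  81.01092005 242.72607523] [-0.33165188 -0.2670407  -0.16870391] [-7.97793377e-04  9.78813329e-01  2.04742852e-01 -2.04804328e-03] 14.38710914912659
top [[264.0, 263.0], [275.0, 219.0], [247.0, 236.0], [291.0, 246.0]]
scene [[301.0, 172.0], [326.0, 188.0], [325.0, 171.0], [301.0, 188.0]]
[694.7  66.9   0. ]
```

View pics/c6.png

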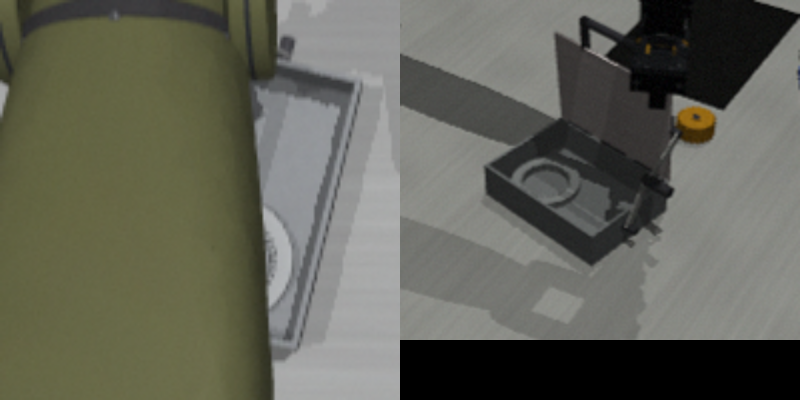

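The ring's outline in the scene spans columns 296-330 and rows 169-193, centred at (313,181). The prediction for contact with the near wall is (313,180), so the ring is in place. Now to the pin.

Emit:
drive_tool([
  [0.0428,-0.0191,0],
  [0.0428,-0.0191,0],
  [0.0428,-0.0191,0],
  [0.0428,-0.0191,-0.04],
  [0.0428,-0.0191,-0.1],
], spin=[-0.0594,-0.1188,-0.178,-0.2005,-0.2005], claw=[0.85,0.85,0.85,0.85,0.85], squeeze=40)

```text
time_s: 11.7
eef_pos: [695.0, 66.5, 170.2]
tool_rot: [-0.0, 0.994, -0.106, 0.001]
wrist_force: [-0.0, 0.3, -0.6]
grip_width: 14.3
grip_force: 0.0
```

Emit:
drive_tool([
  [0,0,-0.03],
  [0,0,-0.05],
  [0,0,-0.055],
  [0,0,-0.055],
], spin=[0,0,0,0], claw=[0.85,0.85,0.85,0.85])

```text
time_s: 12.2
eef_pos: [695.9, 66.1, 129.4]
tool_rot: [-0.0, 0.994, -0.106, 0.001]
wrist_force: [0.0, -0.8, -0.7]
grip_width: 14.4
grip_force: 0.0
```

```bash
python3 - <<'E'
from h import *
s=r.get_state();print(case(s['eef_pos']),s['eef_pos'],s['wrist_force'],s['tool_rot'],s['grip_width'])
b=snap('scene','s7.png')[120:240,310:430,::-1];a=snap('top','t7.png')[110:230,220:340,::-1]
cv2.imwrite('pics/c7.png',np.hstack([cv2.resize(a,(400,400)),cv2.resize(b,(400,400))]))
E
```

```text
[164.3  21.4 129.4] [695.91355028  66.05493835 129.4413859 ] [ 0.00545264 -0.83896464 -0.72841057] [-1.27107507e-04  9.94364653e-01 -1.06010547e-01  8.26864076e-04] 14.397364806784225
```

View pics/c7.png

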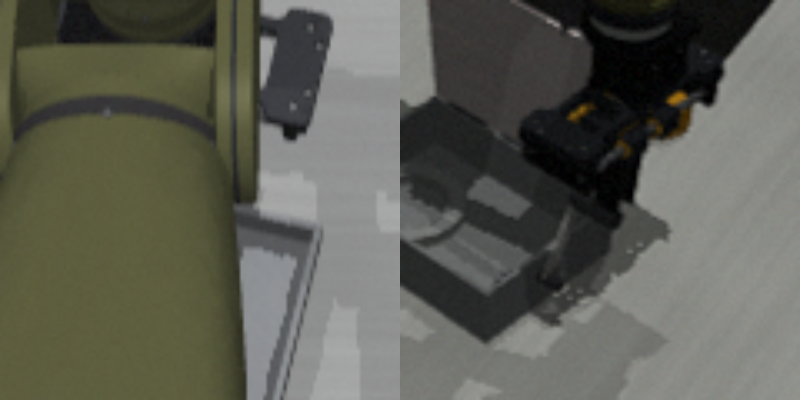

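The view shows the fingers above the outer part of the pin, with the gripper body clear of the lid edge. From here on I'll go by force readings.

Emit:
drive_tool([
  [0,0,-0.01],
  [0,0,-0.016],
  [0,0,-0.02],
  [0,0,-0.022],
], spin=[0,0,0,0], claw=[0.85,0.85,0.85,0.85])

```text
time_s: 12.8
eef_pos: [695.9, 67.2, 114.3]
tool_rot: [-0.001, 0.994, -0.106, 0.001]
wrist_force: [-4.4, 3.6, 11.3]
grip_width: 14.2
grip_force: 4.9
```

Emit:
drive_tool([
  [0.001,0.0042,-0.003],
  [0.0018,0.0083,-0.006],
  [0.0028,0.0125,-0.009],
  [0.0037,0.0167,-0.012],
  [0.0046,0.0208,-0.0153],
], spin=[0,0,0,0,0], claw=[0.85,0.85,0.85,0.85,0.85])

```text
time_s: 13.42
eef_pos: [700.7, 82.3, 103.2]
tool_rot: [-0.001, 0.994, -0.106, 0.003]
wrist_force: [1.1, 2.4, 7.3]
grip_width: 14.7
grip_force: 4.7
```

Emit:
drive_tool([
  [0.001,0.0042,-0.0037],
  [0.0019,0.0085,-0.0078],
  [0.0027,0.0125,-0.012],
  [0.0035,0.016,-0.0168],
  [0.0042,0.019,-0.0215],
], spin=[0,0,0,0,0], claw=[0.85,0.85,0.85,0.85,0.85])

```text
time_s: 14.05
eef_pos: [704.3, 95.7, 88.2]
tool_rot: [-0.0, 0.994, -0.106, 0.003]
wrist_force: [-2.5, -1.2, 13.6]
grip_width: 14.5
grip_force: 5.5
```

Emit:
drive_tool([
  [0.0005,0.0022,-0.0035],
  [0.001,0.0044,-0.007],
  [0.0015,0.0062,-0.0105],
  [0.0018,0.0078,-0.0145],
], spin=[0,0,0,0], claw=[0.85,0.85,0.85,0.85])

```text
time_s: 14.55
eef_pos: [706.2, 100.9, 78.8]
tool_rot: [0.0, 0.994, -0.106, 0.004]
wrist_force: [-2.4, -2.6, 17.2]
grip_width: 14.5
grip_force: 7.9
```

```bash
python3 - <<'E'
from h import *
s=r.get_state();print(case(s['eef_pos']),s['wrist_force'],s['moment'],s['grip_width'])
E
```

```text
[166.9  57.7  78.8] [-2.38182272 -2.64206811 17.18198014] [-5.60644806e-01  6.95066592e-01 -4.04795293e-04] 14.511124383515341
```

Pin is about 30 mm from the hinge, which puts the knee near 1.6 (below 1.9). I'll retreat upward and back.

Emit:
drive_tool([
  [0,0,0.04],
  [0,0,0.12],
  [0,0,0.2],
  [0,0,0.28],
  [0,-0.02,0.34],
], spin=[0,0,0,0,0], claw=[0.85,0.85,0.85,0.7,0.6], squeeze=15)

```text
time_s: 15.18
eef_pos: [703.4, 87.4, 331.6]
tool_rot: [-0.0, 0.994, -0.105, 0.001]
wrist_force: [1.0, -0.8, 0.1]
grip_width: 28.6
grip_force: 0.0
```

Emit:
drive_tool([
  [-0.055,-0.044,0],
  [-0.11,-0.088,0],
  [-0.166,-0.132,0],
  [-0.22,-0.176,0],
  [-0.277,-0.22,0],
], spin=[0,0,0,0,0], claw=[0.6,0.6,0.6,0.6,0.6])

```text
time_s: 15.8
eef_pos: [494.0, -79.1, 327.9]
tool_rot: [0.0, 0.994, -0.106, -0.0]
wrist_force: [-0.7, -1.2, -0.2]
grip_width: 38.0
grip_force: 0.0
```

```bash
cat > lid.py <<'E'
from h import *
H=np.array([0,85,60.])
def bar(t,s,dr=0,dn=0): # s along x, dr radial offset, dn normal offset
    R=215+dr;N=7+dn
    return world(s,85-R*np.cos(t)+N*np.sin(t),60+R*np.sin(t)+N*np.cos(t))
s=r.get_state();print(s['eef_pos'],s['wrist_force'],s['grip_width'])
for n in('scene','top'):
    g=cv2.GaussianBlur(cv2.cvtColor(r.snapshot(n),cv2.COLOR_RGB2GRAY),(0,0),.7).astype(float)
    cv2.imwrite(f'pics/lid_{n}.png',g)
    def m(f): 
        p=np.array([proj(n,f(x)) for x in np.linspace(-50,50,41)],np.float32)
        return cv2.remap(g.astype(np.float32),p[:,0].reshape(1,-1),p[:,1].reshape(1,-1),cv2.INTER_LINEAR).ravel()
    out=[]
    for t in np.arange(.7,1.56,.02):
        a=m(lambda x:bar(t,x));b=m(lambda x:bar(t,x,-16));c=m(lambda x:bar(t,x,16))
        lid=m(lambda x:bar(t,x,-60,-9))  # lid plate, just inside edge
        out.append((round(np.median(b)+np.median(c)-2*np.median(a)),round(t,2),round(np.median(a)),round(a.std()),tuple(proj(n,bar(t,0)).round())))
    print(n,sorted(out,reverse=True)[:6])
E
python3 lid.py
```

```text
[493.96850797 -79.12683025 327.94228611] [-0.66158488 -1.21970745 -0.23949451] 38.04904602553452[ WARN:0@1.960] global loadsave.cpp:1063 imwrite_ Unsupported depth image for selected encoder is fallbacked to CV_8U.
Traceback (most recent call last):
  File "lid.py", line 15, in <module>
    a=m(lambda x:bar(t,x));b=m(lambda x:bar(t,x,-16));c=m(lambda x:bar(t,x,16))
  File "lid.py", line 11, in m
    p=np.array([proj(n,f(x)) for x in np.linspace(-50,50,41)],np.float32)
                ~~~~^^^^^^^^
  File "h.py", line 6, in proj
    c=r.camera_params(n);K=np.array(c['K']);T=np.linalg.inv(np.array(c['cam_to_world']))
ValueError: time passes only in moves, steps and waits
```

```bash
sed -i 's/^from rig import r/from rig import r\nimport functools\ncp=functools.lru_cache(lambda n:r.camera_params(n))/; s/c=r.camera_params(n)/c=cp(n)/' h.py; python3 lid.py 2>&1 | grep -v WARN
```

```text
[490.39557428 -81.80684201 328.1361435 ] [ 0.86579509 -1.64939462  0.28235445] 38.14472333782778
scene [(93, np.float64(1.14), 35, 5, (np.float64(328.0), np.float64(123.0))), (72, np.float64(1.16), 38, 1, (np.float64(329.0), np.float64(122.0))), (46, np.float64(1.18), 60, 3, (np.float64(330.0), np.float64(121.0))), (44, np.float64(1.04), 72, 12, (np.float64(323.0), np.float64(128.0))), (28, np.float64(0.88), 72, 41, (np.float64(316.0), np.float64(138.0))), (18, np.float64(1.02), 53, 1, (np.float64(322.0), np.float64(130.0)))]
top [(77, np.float64(1.18), 73, 3, (np.float64(255.0), np.float64(203.0))), (58, np.float64(1.14), 66, 1, (np.float64(260.0), np.float64(204.0))), (50, np.float64(0.78), 66, 43, (np.float64(294.0), np.float64(215.0))), (46, np.float64(0.76), 67, 44, (np.float64(296.0), np.float64(215.0))), (43, np.float64(0.74), 53, 41, (np.float64(297.0), np.float64(216.0))), (20, np.float64(1.22), 122, 23, (np.float64(251.0), np.float64(202.0)))]
```

Both views put the lid near 1.15 rad, which agrees with the folded knee. Next I regrip the bar.

Emit:
drive_tool([
  [0.018,0.07,0],
  [0.036,0.14,0],
  [0.05,0.2,0],
  [0.0568,0.2224,0],
  [0.0568,0.2224,0],
], spin=[0,0,0,0,0], claw=[0.6,0.6,0.6,0.6,0.6])

```text
time_s: 16.58
eef_pos: [538.3, 89.5, 327.7]
tool_rot: [0.0, 0.994, -0.105, -0.0]
wrist_force: [-0.1, -0.8, -0.2]
grip_width: 38.0
grip_force: 0.0
```

Emit:
drive_tool([
  [0,0,-0.03],
  [0,0,-0.06],
  [0,0,-0.06],
], spin=[0,0,0], claw=[0.6,0.6,0.6])

```text
time_s: 16.95
eef_pos: [536.3, 87.1, 279.3]
tool_rot: [0.001, 0.994, -0.107, -0.003]
wrist_force: [0.7, -0.8, 0.3]
grip_width: 38.1
grip_force: 0.0
```

Emit:
drive_tool([
  [-0.002,-0.0025,-0.02],
  [-0.003,-0.0025,-0.04],
  [-0.003,-0.0025,-0.053],
  [-0.003,-0.0025,-0.053],
  [-0.003,-0.0025,-0.053],
], spin=[0,0,0,0,0], claw=[0.6,0.6,0.6,0.7,1])

```text
time_s: 17.58
eef_pos: [536.1, 86.7, 243.9]
tool_rot: [-0.0, 0.994, -0.106, 0.0]
wrist_force: [1.1, -0.5, 0.5]
grip_width: 23.7
grip_force: 0.0
```

Emit:
drive_tool([
  [0,0,0],
  [0,0,0],
  [0,0,0],
], spin=[0,0,0], claw=[1,1,1])

```text
time_s: 17.95
eef_pos: [536.2, 86.4, 244.4]
tool_rot: [0.0, 0.994, -0.106, 0.001]
wrist_force: [-0.8, -2.2, 3.3]
grip_width: 13.8
grip_force: 15.0
```

```bash
python3 arc.py 1.15 1.05 .95 .85 .75 .65; python3 arc.py .65 .55 .45 .36 .28 .2;python3 arc.py .2 .15 .1 .06 .03 0
```

```text
1.15 [0.0, 0.0, 0.0] [531.6  83.7 240.1]
1.05 [-0.0056, -0.0254, -0.0122] [527.4  64.7 231. ]
0.95 [-0.0109, -0.0494, -0.0269] [523.4  46.6 220. ]
0.85 [-0.0158, -0.0719, -0.0439] [519.7  29.8 207.1]
0.75 [-0.0204, -0.0926, -0.0632] [516.3  14.2 192.7]
0.65 [-0.0245, -0.1113, -0.0846] [5.132e+02 2.000e-01 1.767e+02]
0.65 [0.0, 0.0, 0.0] [5.132e+02 2.000e-01 1.767e+02]
0.55 [-0.0036, -0.0166, -0.0231] [510.4 -12.2 159.3]
0.45 [-0.0068, -0.0308, -0.0478] [508.1 -22.9 140.8]
0.36 [-0.0091, -0.0414, -0.0712] [506.3 -30.9 123.3]
0.28 [-0.0108, -0.0492, -0.0927] [505.  -36.7 107.1]
0.2 [-0.0122, -0.0552, -0.1148] [504.  -41.2  90.6]
0.2 [0.0, 0.0, 0.0] [504.  -41.2  90.6]
0.15 [-0.0006, -0.0029, -0.014] [503.6 -43.4  80.1]
0.1 [-0.0011, -0.0051, -0.0282] [503.2 -45.   69.4]
0.06 [-0.0014, -0.0063, -0.0396] [503.  -46.   60.9]
0.03 [-0.0015, -0.007, -0.0482] [502.9 -46.4  54.4]
0.0 [-0.0016, -0.0074, -0.0568] [502.8 -46.7  48. ]
```

Gripped with the full width on the bar. Lowering along the arc.

Emit:
drive_tool([
  [-0.0056,-0.0254,-0.0122],
  [-0.0109,-0.0494,-0.0269],
  [-0.0158,-0.0719,-0.0439],
  [-0.0204,-0.0926,-0.0632],
  [-0.0245,-0.1113,-0.0846],
], spin=[0,0,0,0,0], claw=[1,1,1,1,1])

```text
time_s: 18.58
eef_pos: [516.7, 2.0, 178.3]
tool_rot: [-0.0, 0.994, -0.106, -0.001]
wrist_force: [0.6, 1.4, 1.1]
grip_width: 13.7
grip_force: 15.0
```

Emit:
drive_tool([
  [-0.0036,-0.0166,-0.0231],
  [-0.0068,-0.0308,-0.0478],
  [-0.0091,-0.0414,-0.0712],
  [-0.0108,-0.0492,-0.0927],
  [-0.0122,-0.0552,-0.1148],
], spin=[0,0,0,0,0], claw=[1,1,1,1,1])

```text
time_s: 19.2
eef_pos: [507.5, -38.7, 92.4]
tool_rot: [0.0, 0.994, -0.106, -0.001]
wrist_force: [-3.9, 0.1, 1.4]
grip_width: 14.0
grip_force: 15.0
```

Emit:
drive_tool([
  [-0.0004,-0.002,-0.01],
  [-0.0008,-0.0037,-0.02],
  [-0.0011,-0.0051,-0.029],
  [-0.0013,-0.006,-0.037],
  [-0.0014,-0.0065,-0.044],
], spin=[0,0,0,0,0], claw=[1,1,1,1,1])

```text
time_s: 19.82
eef_pos: [506.3, -43.9, 60.2]
tool_rot: [0.001, 0.994, -0.106, -0.001]
wrist_force: [-6.2, -4.3, 1.8]
grip_width: 13.8
grip_force: 15.0
```

Emit:
drive_tool([
  [0,-0.0002,-0.004],
  [0,-0.0004,-0.008],
  [0,-0.0006,-0.011],
  [0,-0.0008,-0.014],
  [0,-0.0008,-0.014],
], spin=[0,0,0,0,0], claw=[1,1,1,1,1])

```text
time_s: 20.45
eef_pos: [506.2, -44.7, 49.5]
tool_rot: [0.001, 0.994, -0.106, -0.001]
wrist_force: [-5.5, -5.4, -1.0]
grip_width: 13.6
grip_force: 15.0
```

Emit:
drive_tool([
  [0,0,-0.003],
  [0,0,-0.006],
  [0,0,-0.008],
  [0,0,-0.008],
], spin=[0,0,0,0], claw=[1,1,1,1])

```text
time_s: 20.95
eef_pos: [506.4, -44.8, 45.8]
tool_rot: [0.001, 0.994, -0.105, -0.002]
wrist_force: [-11.9, -5.0, 14.6]
grip_width: 13.4
grip_force: 15.0
```

Emit:
drive_tool([
  [0,0,0.003],
  [0,0,0.003],
  [0,0,0.003],
  [0,0,0.06],
  [0,0,0.14],
], spin=[0,0,0,0,0], claw=[0.6,0.6,0.6,0.6,0.6])

```text
time_s: 21.58
eef_pos: [505.7, -43.2, 148.2]
tool_rot: [-0.0, 0.994, -0.106, -0.002]
wrist_force: [0.9, -1.0, 0.7]
grip_width: 37.9
grip_force: 0.0
```

Emit:
drive_tool([
  [-0.04,-0.06,0.03],
  [-0.08,-0.12,0.06],
  [-0.12,-0.18,0.1],
  [-0.16,-0.24,0.12],
  [-0.18,-0.3,0.14],
], spin=[0,0,0,0,0], claw=[0.6,0.6,0.6,0.6,0.6])

```text
time_s: 22.2
eef_pos: [371.3, -270.0, 255.4]
tool_rot: [0.001, 0.994, -0.106, 0.001]
wrist_force: [1.5, -0.2, 0.7]
grip_width: 37.9
grip_force: 0.0
```

```bash
python3 - <<'E'
from h import *
for n,f,(a,b,c,d) in(('top','t0.png',(140,290,205,345)),('scene','s0.png',(140,225,275,390))):
    o=cv2.imread('pics/'+f);w=cv2.cvtColor(r.snapshot(n),cv2.COLOR_RGB2BGR)
    g0,g1=[cv2.cvtColor(x,cv2.COLOR_BGR2GRAY)[a:b,c:d].astype(np.float32) for x in(o,w)]
    print(n,'absdiff',np.abs(g0-g1).mean().round(2),'>40:',(np.abs(g0-g1)>40).sum(),cv2.phaseCorrelate(g0,g1))
    ys,xs=np.where(np.abs(g0-g1)>40)
    if len(xs): print('where',xs.min()+c,xs.max()+c,ys.min()+a,ys.max()+a)
print(r.get_state()['eef_pos'],r.get_state()['wrist_force'])
E
```

```text
top absdiff 11.52 >40: 0 ((0.010686389580470745, 0.0094840094052131), 0.9832537326106319)
scene absdiff 1.75 >40: 0 ((-0.02311489757251195, -0.03062108701378463), 1.0086695735542863)
[ 371.68170638 -272.43140565  256.54251424] [ 0.33307019  1.10184536 -0.35919337]
```

The case matches its original shut picture in both views, so the lid is fully closed. Handing in.

```bash
python3 -c "
from rig import r
print(r.close_job())"
```

```text
the job is handed in; nothing more can be done
None
```

I opened the lid until the stay locked, drew the ring gear against the near end wall, folded the knee back through straight, and lowered the lid until it was fully shut; the counter gears were not touched, and I handed the job in at about 22 s.

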